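# Hang the headset on the bench rack's bar under its shelf

### The arm

A 7-joint arm with a two-finger parallel gripper is mounted at the origin on the work surface. World frame = base frame: x ahead of the robot, y to its left, z up, the work surface at z = 0. Lengths are in m, angles in rad, forces in N, time in s.
With the tool pointing down it reaches from about 0.35 to 0.9 m from the base axis. Payload 8.1 kg.
Tool frame: the origin (TCP) lies at the centre of the arm's flange, where the gripper is bolted on; the fingertips stand 173 mm ahead of it and the grasp point (between the pads) lies 155 mm ahead of it; z points along the fingers, y is the line along which they close (so a half turn about z gives the same grasp; the last joint's range is limited). The gripper opens to 85 mm and grips with 20 to 120 N. Pads are 22 mm wide; open, the fingers measure 114 mm over their backs; the gripper's body (76 mm by 85 mm) begins 54 mm behind the grasp point. The pads swing forward as they close: fully open they stand 13 mm farther back than shut.
Start: joints at [-1.321, 0.434, 0.025, 1.573, -0.012, 1.134, -0.075], TCP at [0.216, 0.587, 0.405] pointing down, gripper open.
Joint ranges: [-2.62, 2.62], [-0.44, 2.09], [-1.27, 1.32], [0.08, 2.57], [-1.32, 4.46], [0.12, 2], [-2.74, 2.74]. Speed limits (rad/s): [2.22, 2.22, 3.01, 3.01, 3.14, 3.14, 3.14].

### API

Orientations are given as a unit quaternion [x, y, z, w].
In Python, from rig import status, viewer, job_done gives the robot as it stands.
- The arm moves only by the tool servo_tool, never from a script. Its argument "plan" is a list of rows, each an object of numbers: "gripper": the opening, from -1 (shut) to 1 (fully open); "x", "y", "z": the shift along the tool's x, y, z in units of 0.25 m (1.0 is 0.25 m); "wx", "wy", "wz": the turn, a rotation vector about the tool's x, y, z in units of 45 degrees (1.0 is 45 degrees). A call has 1 to 12 rows; each row is the pose to reach, as a shift and turn from the pose commanded when the call began, along the tool's axes at that moment; what a row does not reach only later rows make up. A row lasts 1/12 s, in which the tool goes at most 41.7 mm and 7.16 degrees, less where a joint would pass 70% of its speed; a pose out of reach is approached as far as the arm can. A call with a number of a shift or a turn outside -1 to 1 is refused whole. A call with a gripper value outside its range is refused whole. The fingers move at their own pace and stop on an object; the grip force is fixed at half the most. Time passes only in rows, so rows that repeat a pose let the fingers close. It gives the time, the measured TCP pose, the force, the opening and the grip force at its end, in the units of the state.
- status.sense(): the state, without advancing time (a new reading comes with each control period).
- viewer.grab_frame(name): name is "scene" or "side" or "wrist"; returns the picture (400x640x3 uint8, blue, green, red); there is no depth.
- viewer.camera_info(name): a dict with "mtx" (3x3 intrinsics, pixels), "dist_coeffs" ([k1, k2, p1, p2, k3] as OpenCV has them; the pictures are not rectified), "rvec" (rotation vector, rad) and "tvec" (3), from world to camera coordinates, as OpenCV has them; the wrist camera has in their place "mount" (4x4, takes a point from camera to tool coordinates, whose origin is the TCP and whose axes are the flange's). Camera axes: x right, y down, z forward; pixel columns grow to the right and rows downward; lengths in m; the calibration is good to about 2 mm. A picture is of the moment at which its call begins: read the wrist's pose just before it. camera_info takes no time and is no camera call.
- job_done(): hands the job in; it is judged then, once.
The state is a dict: "time_s": time; "joints": joint angles; "dq": joint speeds; "effort": joint torques, N m; "tcp_pos": TCP position; "tool_rot": TCP orientation; "force": force on the tool from outside, world axes, zero at the start; "torque": the same for the moment, N m; "width": finger opening in m; "grip_force": force on a finger pad.
Only numpy, scipy, OpenCV 4.12 (cv2) and the standard library are available. Lean on these libraries where they do the work, as an engineer would, in place of code of your own. Each camera call takes 0.05 s, during which the arm holds its last target. There are 200 camera calls.

### The job

Pick up the black headset with the orange cups and hang it by its headband on the steel bar under the rack's wire shelf, with the band between the two red collars and one cup on each side of the bar. The bar is clamped at a different height each time, so feel for it: lower the headset gently until the bar carries it, and only then let go. Do not knock the rack, and leave the other things on the bench where they are.

Things in the scene. Friction and masses are not known exactly. Their poses are not given: they have to be found in the camera images.
- headset: Rigid headset, 0.17 to 0.34 kg, 180 mm across the cups, 161 mm high, standing on its two orange cups, black band arching over the top. Origin: midway between the cups at the level of their undersides; x from cup to cup (at the start the -x cup is the left one as the robot sees it; both are alike), y along the band's width, z up. Cups 62 mm wide, 74 mm high, at 52 to 90 mm either side: 105 mm clear between.
- headset_crown (a point): Middle of the underside of the band at its highest point, 155 mm above the headset's origin: this rests on the bar. The band is a strip 36 mm wide (y) and 6 mm thick, a half circle of 72 mm inner radius in the headset's xz plane, centred 83 mm above its origin.
- headset_shoulder (a point): On the band at its left shoulder, seen from the robot, halfway from crown to side (53 mm to -x and 53 mm above the arch centre), where the strip slopes 45 degrees. Good place to pinch across its 36 mm width, the tool leaning 30 to 45 degrees to the robot's left (fingers pointing down and along the headset's +x): fingers at the crown would meet the bar.
- rack: Fixed bench rack. Origin: on the table straight below the middle of the bar's hanging place. x to the robot's right, y along the bar and away from the robot, z up. Steel bar, 20 mm in diameter, from its free end at y = -47 mm to an arm at y = 118 mm that goes to a clamp on an upright. Purple uprights 22 mm square, 440 mm high, at x = 165, y = -130 and 130 mm; foot plate from x = 120 mm.
- rack_hang (a point): Middle of the hanging place at the bar's lowest setting: 185 mm above the rack's origin, fixed. The bar's axis is really clamped anywhere from 0 to 40 mm above this point, unreported; the clamp does not give; touch it with a few newtons only. Red collars, 34 mm across and 10 mm wide, stand at y = -46..-36 (free end) and 36..46 mm, 72 mm apart. Slide the band on over the free end, along the rack's +y.
- rack_shelf (a point): Middle of the free long edge of the wire shelf, at its underside, 375 mm above the table and 55 mm to -x (left) of the bar. The shelf (white wires about 49 mm apart, 8 mm rim) spans 235 mm from here to the rack's +x and 150 mm to either side in y; purple brackets under it at y = -130 and 130 mm reach down to 363 mm.
- pedal: Yellow effects pedal, 120 x 73 mm and 57 mm high over its knobs, loose; origin at the centre of its underside. It and the headset may trade places. To be left alone.
- coffee: Paper coffee cup with a black lid, 80 mm in diameter, 115 mm high; origin at the centre of its underside. To be left alone.
- jar: Glass jar with steel cap, 66 mm in diameter, 85 mm high; origin at the centre of its underside. To be left alone.
- strings: Flat red box of strings, 100 x 100 x 22 mm; origin at the centre of its underside. To be left alone.
- tuner: Blue tuner, 100 x 65 x 21 mm; origin at the centre of its underside. To be left alone.
- driver: Red-handled screwdriver, 200 mm long, 26 mm thick, lying on the bench near the robot; origin under the middle of its length. To be left alone.

How it is judged:
On the way, in this order (a step that is already met when the one before it is completed fails the run):
1. the headset is held clear of the bench, touching nothing else (height (world z) of headset above 0.03 m and contact force between the fingers and headset above 0.5 N and contact force between headset and rack below 0.1 N), for 0.2 s.
2. the bar takes load from the band, between the collars, while the gripper still holds the headset (contact force between the fingers and headset above 0.5 N and contact force between headset and rack above 0.8 N and x of headset_crown in the frame of rack between -0.03 and 0.03 m and y of headset_crown in the frame of rack between -0.022 and 0.022 m and height (world z) of headset_crown between 0.18 and 0.25 m), for 0.2 s.
At the end, for the whole second after the job is handed in: The headset hangs released on the bar, at most swinging slightly: middle of the band within 22 mm of the middle between the collars along the bar and within 30 mm across it, upright within 0.3 rad, band square to the bar within 0.35 rad, cups clear of the bench, slower than 0.15 m/s (x of headset_crown in the frame of rack between -0.03 and 0.03 m and y of headset_crown in the frame of rack between -0.022 and 0.022 m and height (world z) of headset_crown between 0.18 and 0.25 m and height (world z) of headset above 0.02 m and angle between headset's own z axis and vertical below 0.3 rad and angle between the y axis of headset and the y axis of rack, either way round below 0.35 rad and contact force between headset and rack above 0.8 N and contact force between the fingers and headset below 0.1 N and linear speed of headset below 0.15 m/s); the robot touches nothing.
It fails at once if the headset is dropped or pressed onto the rack (more than 15 N) (contact force between headset and rack above 15 N).
It fails at once if the robot knocks the rack (more than 10 N) (contact force between any of the arm, the fingers and rack above 10 N).
It fails at once if a bystander is moved more than 20 mm (distance of any of pedal, coffee, jar, strings, tuner, driver from where it was at the start of the episode above 0.02 m).
It also fails if it takes over 50 s, if anything falls off the work surface, if the arm or the gripper's body presses on something with over 40 N, if the wrist force passes 120 N, or if a joint passes its speed limit or range.

## Working session

There is one attempt and no reset: what is moved stays moved. The work goes in short steps, Python scripts to look and compute and a tool call to move; the robot and the scene stay as the last step left them, time stands still between calls to the robot, and variables do not carry over. Pictures are saved under pics/ and viewed, at most 10 in all, crops included, and the job is handed in when it is done.

Besides the shell and the picture viewer there is one more tool, called as name([rows], argument=value, ...), one row to a line, values as JSON. servo_tool: Moves the arm, as the interface text tells. Shifts and turns lie within -1 to 1; 1 stands for 0.25 m of shift or 45 degrees of turn. Its arguments: {"type":"object","properties":{"plan":{"type":"array","items":{"type":"object","properties":{"gripper":{"type":"number"},"x":{"type":"number"},"y":{"type":"number"},"z":{"type":"number"},"wx":{"type":"number"},"wy":{"type":"number"},"wz":{"type":"number"}}}}},"required":["plan"]}

```bash
ls; mkdir -p pics; python3 - <<'E'
from rig import status, viewer
import cv2,numpy as np
s=status.sense();print({k:np.round(s[k],3) for k in s})
for n in("scene","side","wrist"):
    f=viewer.grab_frame(n);cv2.imwrite(f"pics/{n}0.png",f)
    print(n,viewer.camera_info(n))
E
```

```text
pics
{'time_s': np.float64(0.0), 'joints': array([-1.321,  0.435,  0.025,  1.574, -0.012,  1.134, -0.075]), 'dq': array([ 0.001,  0.   , -0.001,  0.001, -0.002,  0.001,  0.   ]), 'effort': array([ 1.0000e-03, -6.7044e+01,  1.0260e+00, -3.1622e+01,  1.6000e-02,
        1.2000e-02,  0.0000e+00]), 'tcp_pos': array([0.216, 0.586, 0.404]), 'tool_rot': array([ 0.175,  0.984, -0.001, -0.   ]), 'force': array([ 0.337, -0.418,  1.089]), 'torque': array([-0.049,  0.026,  0.006]), 'grip_force': np.float64(0.0), 'width': np.float64(0.085)}
scene {'mtx': array([[446.85555179,   0.        , 319.44332879],
       [  0.        , 446.85555179, 206.58453364],
       [  0.        ,   0.        ,   1.        ]]), 'dist_coeffs': array([-0.02059237,  0.        ,  0.        ,  0.        ,  0.        ]), 'rvec': array([ 2.17938001,  1.36512674, -0.4711418 ]), 'tvec': array([-0.28240849, -0.2536856 ,  1.55355655])}
side {'mtx': array([[477.98733768,   0.        , 322.14397228],
       [  0.        , 477.98733768, 195.22523881],
       [  0.        ,   0.        ,   1.        ]]), 'dist_coeffs': array([0.00998598, 0.        , 0.        , 0.        , 0.        ]), 'rvec': array([ 2.32439267, -0.5780189 ,  0.24540455]), 'tvec': array([-0.48545318,  0.38532523,  1.13976166])}
wrist {'mtx': array([[343.88300653,   0.        , 317.68317447],
       [  0.        , 343.88300653, 198.08801033],
       [  0.        ,   0.        ,   1.        ]]), 'dist_coeffs': array([0.01210905, 0.        , 0.        , 0.        , 0.        ]), 'mount': array([[-1.35186107e-03, -9.63043140e-01, -2.69343802e-01,
         6.89378550e-02],
       [ 9.99998981e-01, -1.17818796e-03, -8.06455780e-04,
        -4.82907176e-04],
       [ 4.59314083e-04, -2.69344618e-01,  9.63043751e-01,
         3.09260430e-02],
       [ 0.00000000e+00,  0.00000000e+00,  0.00000000e+00,
         1.00000000e+00]])}
```

View pics/scene0.png

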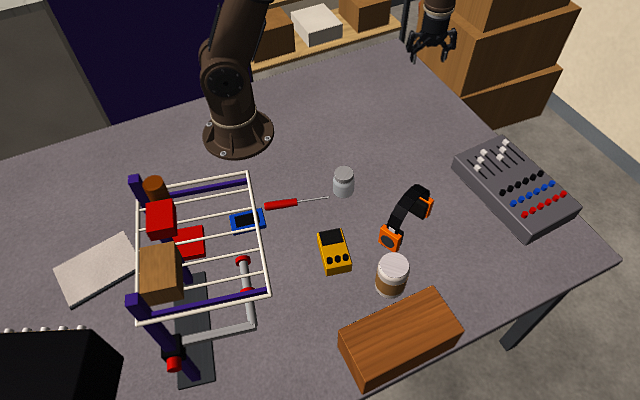

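View pics/side0.png

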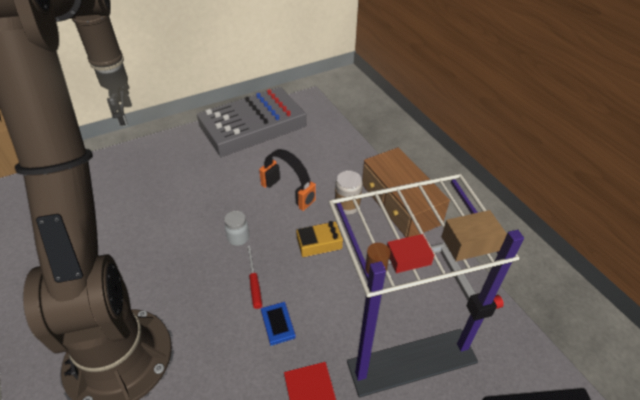

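The scene view shows the headset at (407,215), with orange cups at (391,237) and (426,207). The shelf's free edge runs from (248,172) to (270,296), with collars at (243,259) and (246,291). The side view has the cups at (270,175) and (306,196), and the shelf's free edge from (332,202) to (462,177). Next I'll enlarge the details.

```bash
cat > h.py <<'E'
import cv2,numpy as np
from rig import status,viewer
from scipy.spatial.transform import Rotation as R
def ray(n,px,pose=None):
    c=viewer.camera_info(n)
    p=cv2.undistortPoints(np.array([[px]],float),c["mtx"],c["dist_coeffs"])[0,0]
    d=np.array([*p,1.])
    if n=="wrist":
        M=c["mount"];Q=R.from_quat(pose[1]).as_matrix()
        o=Q@M[:3,3]+pose[0];d=Q@M[:3,:3]@d
    else:
        Q=cv2.Rodrigues(c["rvec"])[0];o=-Q.T@c["tvec"];d=Q.T@d
    return o,d/np.linalg.norm(d)
def plane(n,px,z,pose=None):
    o,d=ray(n,px,pose);return o+d*(z-o[2])/d[2]
def tri(a,b):
    A=[];y=[]
    for o,d in(a,b):
        P=np.eye(3)-np.outer(d,d);A.append(P);y.append(P@o)
    x=np.linalg.lstsq(np.vstack(A),np.hstack(y),rcond=None)[0]
    return x,max(np.linalg.norm((np.eye(3)-np.outer(d,d))@(x-o)) for o,d in(a,b))
E
python3 - <<'E'
import cv2,numpy as np
a=cv2.imread("pics/scene0.png");b=cv2.imread("pics/side0.png")
def c(i,x,y,w,h):return cv2.resize(i[y:y+h,x:x+w],(400,300),interpolation=cv2.INTER_CUBIC)
cv2.imwrite("pics/mos.png",np.vstack([np.hstack([c(a,365,175,80,60+15)[:300],c(b,250,140,80,75)]),np.hstack([c(a,200,160,200,150),c(b,320,165,200,150)])]))
for n,i in(("scene",a),("side",b)):
    hsv=cv2.cvtColor(i,cv2.COLOR_BGR2HSV)
    for nm,lo,hi in(("or",(5,150,120),(17,255,255)),("red",(0,180,100),(4,255,255))):
        m=cv2.inRange(hsv,lo,hi);k,_,st,ce=cv2.connectedComponentsWithStats(m)
        for j in range(1,k):
            if st[j,4]>25:print(n,nm,st[j],ce[j].round(1))
E
```

```text
scene or [339   0  48  33 568] [353.8   9.7]
scene or [416   0   8  32 114] [420.   15.4]
scene or [ 417    0  163   96 3449] [470.2  39. ]
scene or [264   7  29  24 412] [276.   18.4]
scene or [445  36   5   8  27] [447.3  39.6]
scene or [461  63 101  36 364] [521.   78.7]
scene or [143 175  19  16 219] [152.4 182.1]
scene or [419 197  15  21  64] [427.5 203.2]
scene or [378 224  24  28 257] [388.8 237. ]
scene or [ 139  241   37   53 1599] [156.7 267.2]
scene or [375 274   8  17  76] [378.5 282.6]
scene or [ 338  286  126  108 6508] [396.7 333.8]
scene red [545 191  22  15  98] [555.1 197.5]
scene red [146 198  28  35 792] [158.8 215.1]
scene red [264 198  33  11 215] [280.1 203.1]
scene red [537 203   7   7  33] [539.9 205.6]
scene red [529 207   7   7  36] [531.9 209.8]
scene red [521 211   7   7  37] [524.  213.8]
scene red [172 225  31  17 336] [188.3 233.2]
scene red [177 240  27  17 312] [191.2 248.5]
scene red [235 255  11   8  42] [240.1 257.8]
scene red [240 287  11   5  28] [245.7 288.8]
scene red [166 357  11  14 108] [170.8 362.6]
side or [260 161  16  26 121] [264.8 173.1]
side or [298 182  17  28 211] [305.  195.4]
side red [ 389  235   44   37 1092] [410.7 252.5]
side red [250 274  11  34 240] [255.1 290.9]
side red [495 296   8  12  63] [498.3 301.5]
side red [ 285  363   50   37 1426] [309.5 383.3]
```

View pics/mos.png

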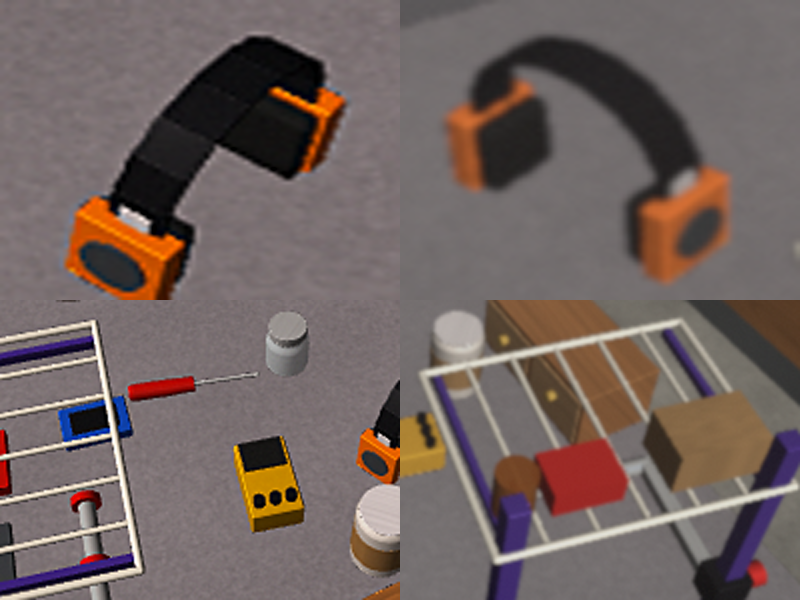

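The mosaic resolves the near cup's outer face (scene top corners (381,224.5) and (402.4,233.7), centre (387.4,241.5); side centre (309.8,198.2)) and the far cup's top corner (scene (434,199)). The shelf's free-edge corners are at scene (247.5,171) and (270,295), side (332,201.5) and (461,176). The jar, pedal and coffee cup stand between headset and rack. I'll triangulate these.

```bash
cat > m.py <<'E'
from h import *
np.set_printoptions(precision=4,suppress=True)
S,D="scene","side"
print("ell",tri(ray(S,(387.4,241.5)),ray(D,(309.8,198.25))))
for p in((381,224.5),(402.4,233.75),(434,199.25)):print("S top",plane(S,p,.074))
for p in((298.2,191.25),(316,183),(259.4,169.5)):print("D top",plane(D,p,.074))
a,e=tri(ray(S,(247.5,171)),ray(D,(332,201.5)));b,e2=tri(ray(S,(270,295)),ray(D,(461,176)))
print("shelf",a,e,b,e2,np.linalg.norm(a-b))
P=[plane(S,(247.5,171),.38),plane(S,(270,295),.38),plane(D,(332,201.5),.38),plane(D,(461,176),.38)]
print(P)
n=(P[0]+P[2])/2;f=(P[1]+P[3])/2;v=(f-n)[:2];v/=np.linalg.norm(v);r=np.array([v[1],-v[0]])
o=((n+f)/2)[:2]+.055*r;print("rack origin",o,"y",v,np.degrees(np.arctan2(v[1],v[0])))
for z in(.185,.205,.225):
  for p in((241,258.5),(246,291)):
    q=plane(S,p,z)[:2]-o;print(z,"collar in rack",q@r,q@v)
for nm,p,z in(("pedal",(334,252),.04),("jar",(344,172),.085),("coffee",(394,265),.115)):print(nm,plane(S,p,z))
E
python3 m.py
```

```text
ell (array([0.6262, 0.223 , 0.0342]), np.float64(0.0011194167089320932))
S top [0.59  0.22  0.074]
S top [0.6418 0.2566 0.074 ]
S top [0.5814 0.3997 0.074 ]
D top [0.592  0.2296 0.074 ]
D top [0.6551 0.2359 0.074 ]
D top [0.5268 0.3697 0.074 ]
shelf [ 0.5161 -0.0961  0.3805] 0.0017708063269600794 [ 0.8008 -0.1587  0.3786] 0.0014218723273852142 0.291523426795993
[array([ 0.5143, -0.0944,  0.38  ]), array([ 0.8007, -0.1575,  0.38  ]), array([ 0.5166, -0.0978,  0.38  ]), array([ 0.7999, -0.1612,  0.38  ])]
rack origin [ 0.646  -0.1814] y [ 0.9762 -0.2169] -12.525743617528962
0.185 collar in rack -0.00036299339289554144 -0.05766251254279005
0.185 collar in rack -0.000929033085112026 0.027823917691677476
0.205 collar in rack -0.0020404772376347666 -0.04544128088241024
0.205 collar in rack -0.002594046299160436 0.038161766057226154
0.225 collar in rack -0.0037179610823740456 -0.03322004922203034
0.225 collar in rack -0.004259059513208847 0.04849961442277471
pedal [0.5933 0.0742 0.04  ]
jar [0.3841 0.212  0.085 ]
coffee [0.7316 0.1702 0.115 ]
```

Everything agrees: the far-cup corner gives the same centre as the near cup, the shelf height comes out at 0.38, and the edge length at 0.29. The headset is at (0.590, 0.305) with yaw 23.5°. The rack is at (0.646, -0.181) with yaw -12.5°, and the bar is about z 0.21. Next is a pre-grasp with a 42° lean, 90 mm back.

```bash
cat >> h.py <<'E'
np.set_printoptions(precision=4,suppress=True)
def tool(yaw,lean):  # yaw of headset y axis (deg); tool y along it, tool z down and toward headset +x
    a=np.radians(lean);q=R.from_euler('z',yaw,degrees=True).as_matrix();hx,hy=q[:,0],q[:,1]
    # yaw given as angle of hy from world x
    hy=np.array([np.cos(np.radians(yaw)),np.sin(np.radians(yaw)),0]);hx=np.array([hy[1],-hy[0],0])
    z=hx*np.sin(a)-np.array([0,0,np.cos(a)]);return np.column_stack([np.cross(hy,z),hy,z]),hx,hy
def grasp_tcp(c,z0,yaw,lean,back=0):
    T,hx,hy=tool(yaw,lean);g=np.array([*c,z0])-.053*hx+[0,0,.136];return g-(.155+back)*T[:,2],T
def delta(p,T,p0=None,q0=None):
    s=status.sense();Q=R.from_quat(s["tool_rot"] if q0 is None else q0);p0=s["tcp_pos"] if p0 is None else p0
    print("xyz",(Q.inv().apply(p-p0)/.25).round(4),"w",((Q.inv()*R.from_matrix(T)).as_rotvec()/(np.pi/4)).round(4))
E
python3 - <<'E'
from h import *
p,T=grasp_tcp((.590,.305),0,23.5,42,.09);print(p);delta(p,T)
E
```

```text
[0.5035 0.5039 0.3181]
xyz [-1.1933  0.0887  0.3441] w [ 0.3752 -0.8803  0.9816]
```

servo_tool([
  {"x":-0.6,"y":0.05,"z":0.1,"wx":0.375,"wy":-0.88,"wz":0.98,"gripper":1},
  {"x":-0.9,"y":0.07,"z":0.2,"wx":0.375,"wy":-0.88,"wz":0.98,"gripper":1},
  {"x":-0.9,"y":0.07,"z":0.2,"wx":0.375,"wy":-0.88,"wz":0.98,"gripper":1},
  {"x":-0.9,"y":0.07,"z":0.2,"wx":0.375,"wy":-0.88,"wz":0.98,"gripper":1},
  {"x":-0.9,"y":0.07,"z":0.2,"wx":0.375,"wy":-0.88,"wz":0.98,"gripper":1},
  {"x":-0.9,"y":0.07,"z":0.2,"wx":0.375,"wy":-0.88,"wz":0.98,"gripper":1},
  {"x":-0.9,"y":0.07,"z":0.2,"wx":0.375,"wy":-0.88,"wz":0.98,"gripper":1},
  {"x":-0.9,"y":0.07,"z":0.2,"wx":0.375,"wy":-0.88,"wz":0.98,"gripper":1},
  {"x":-0.9,"y":0.07,"z":0.2,"wx":0.375,"wy":-0.88,"wz":0.98,"gripper":1},
  {"x":-0.9,"y":0.07,"z":0.2,"wx":0.375,"wy":-0.88,"wz":0.98,"gripper":1},
  {"x":-0.9,"y":0.07,"z":0.2,"wx":0.375,"wy":-0.88,"wz":0.98,"gripper":1},
  {"x":-0.9,"y":0.07,"z":0.2,"wx":0.375,"wy":-0.88,"wz":0.98,"gripper":1},
])

```text
time_s: 1.15
tcp_pos: [0.4333, 0.5251, 0.3547]
tool_rot: [0.511, 0.782, -0.195, 0.299]
force: [0.8, 0.3, 0.5]
width: 0.0853
grip_force: 0.0
```

```bash
python3 - <<'E'
from h import *
s=status.sense();print(s["time_s"],s["tcp_pos"],s["joints"],s["force"])
p,T=grasp_tcp((.590,.305),0,23.5,42,.09);delta(p,T)
E
```

```text
1.15 [0.4333 0.5251 0.3547] [-1.3569  0.7457  0.4586  1.3602  0.3083  1.4972 -0.6197] [0.8421 0.2836 0.4934]
xyz [-0.044   0.2234  0.236 ] w [ 0.0022 -0.0037  0.0031]
```

servo_tool([
  {"x":-0.02,"y":0.11,"z":0.12,"gripper":1},
  {"x":-0.044,"y":0.223,"z":0.236,"gripper":1},
  {"x":-0.044,"y":0.223,"z":0.236,"gripper":1},
  {"x":-0.044,"y":0.223,"z":0.236,"gripper":1},
  {"x":-0.044,"y":0.223,"z":0.236,"gripper":1},
])

```text
invalid input at $.plan[0]: expected keys gripper, x, y, z, wx, wy, wz
```

```bash
python3 - <<'E'
from h import *
s=status.sense();print(s["tcp_pos"],s["tool_rot"],s["force"])
f=viewer.grab_frame("wrist")
# predicted shoulder & crown pixels
c=viewer.camera_info("wrist");M=c["mount"];Q=R.from_quat(s["tool_rot"])
T,hx,hy=tool(23.5,42)
for l,z,w in((-.053,.136,0),(-.053,.136,.018),(-.053,.136,-.018),(0,.161,.018),(0,.161,-.018)):
    P=np.array([.59,.305,z])+l*hx+w*hy
    x=np.linalg.inv(M)@np.r_[Q.inv().apply(P-s["tcp_pos"]),1]
    u=cv2.projectPoints(x[None,:3],np.zeros(3),np.zeros(3),c["mtx"],c["dist_coeffs"])[0].ravel()
    print(l,w,u);cv2.circle(f,tuple(int(v) for v in u),3,(0,255,0),1)
cv2.imwrite("pics/w1.png",f)
E
```

```text
[0.4333 0.5251 0.3547] [ 0.511   0.782  -0.1954  0.2988] [0.8421 0.2836 0.4934]
-0.053 0 [386.2918 202.0381]
-0.053 0.018 [408.0597 202.0483]
-0.053 -0.018 [364.5393 202.0284]
0 0.018 [399.0674 255.6691]
0 -0.018 [359.8436 255.6349]
```

View pics/w1.png

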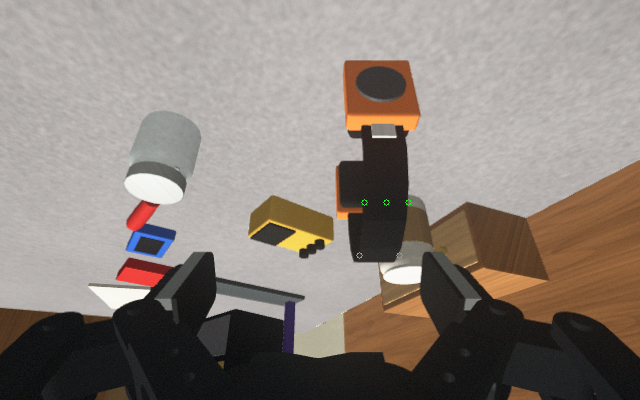

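The move was refused for missing keys. The picture shows the band with its predicted edge points right on it (band 363–408 at row 202; predicted 364–408), and the crown at rows 258–262. The estimate is good to about 2 mm, so I'll line up and go in to the grasp.

servo_tool([
  {"x":-0.02,"y":0.11,"z":0.12,"wx":0,"wy":0,"wz":0,"gripper":1},
  {"x":-0.044,"y":0.222,"z":0.236,"wx":0,"wy":0,"wz":0,"gripper":1},
  {"x":-0.044,"y":0.222,"z":0.236,"wx":0,"wy":0,"wz":0,"gripper":1},
  {"x":-0.044,"y":0.222,"z":0.236,"wx":0,"wy":0,"wz":0,"gripper":1},
  {"x":-0.044,"y":0.222,"z":0.316,"wx":0,"wy":0,"wz":0,"gripper":1},
  {"x":-0.044,"y":0.222,"z":0.396,"wx":0,"wy":0,"wz":0,"gripper":1},
  {"x":-0.044,"y":0.222,"z":0.476,"wx":0,"wy":0,"wz":0,"gripper":1},
  {"x":-0.044,"y":0.222,"z":0.556,"wx":0,"wy":0,"wz":0,"gripper":1},
  {"x":-0.044,"y":0.222,"z":0.616,"wx":0,"wy":0,"wz":0,"gripper":1},
  {"x":-0.044,"y":0.222,"z":0.616,"wx":0,"wy":0,"wz":0,"gripper":1},
  {"x":-0.044,"y":0.222,"z":0.616,"wx":0,"wy":0,"wz":0,"gripper":1},
])

```text
time_s: 2.12
tcp_pos: [0.5281, 0.4458, 0.2481]
tool_rot: [0.512, 0.781, -0.196, 0.299]
force: [-0.2, 0.2, 0.2]
width: 0.0856
grip_force: 0.0
```

```bash
python3 - <<'E'
from h import *
s=status.sense();print(s["time_s"],s["tcp_pos"],s["force"],s["width"])
cv2.imwrite("pics/w2.png",viewer.grab_frame("wrist"))
p,T=grasp_tcp((.590,.305),0,23.5,42,-.005);delta(p,T)
E
```

```text
2.1167 [0.5281 0.4458 0.2481] [-0.1848  0.1961  0.1812] 0.0855501401024898
xyz [-0.0006  0.0013  0.0065] w [ 0.0031 -0.004   0.0013]
```

View pics/w2.png

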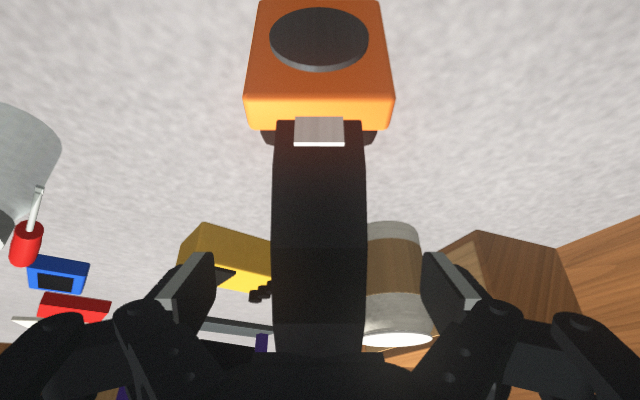

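The band (cols 272–367) is centred and straight between the pads (213 and 422). Closing now.

servo_tool([
  {"x":0,"y":0,"z":0,"wx":0,"wy":0,"wz":0,"gripper":-1},
  {"x":0,"y":0,"z":0,"wx":0,"wy":0,"wz":0,"gripper":-1},
  {"x":0,"y":0,"z":0,"wx":0,"wy":0,"wz":0,"gripper":-1},
  {"x":0,"y":0,"z":0,"wx":0,"wy":0,"wz":0,"gripper":-1},
  {"x":0,"y":0,"z":0,"wx":0,"wy":0,"wz":0,"gripper":-1},
  {"x":0,"y":0,"z":0,"wx":0,"wy":0,"wz":0,"gripper":-1},
  {"x":0,"y":0,"z":0,"wx":0,"wy":0,"wz":0,"gripper":-1},
  {"x":0,"y":0,"z":0,"wx":0,"wy":0,"wz":0,"gripper":-1},
  {"x":0,"y":0,"z":0,"wx":0,"wy":0,"wz":0,"gripper":-1},
  {"x":0,"y":0,"z":0,"wx":0,"wy":0,"wz":0,"gripper":-1},
])

```text
time_s: 3.0
tcp_pos: [0.5284, 0.4461, 0.2481]
tool_rot: [0.512, 0.781, -0.195, 0.299]
force: [-2.1, 2.5, 5.3]
width: 0.0346
grip_force: 59.5
```

```bash
cat > g.py <<'E'
from h import *
# keep headset-to-tool relation of the grasp; give tool pose for headset crown at rack (0,y) and crown height zc
o=np.array([.646,-.1814]);v=np.array([.9762,-.2169])
def hang(y,zc,x=0,off=0): # off: grasp offset (tool deeper)
    r=np.array([v[1],-v[0]]);return grasp_tcp(o+v*y+r*x,zc-.155,-12.5,42,-.0035)
E
python3 - <<'E'
from g import *
s=status.sense();print(s["tcp_pos"],s["force"],s["width"])
p,T=grasp_tcp((.590,.305),.115,23.5,42,-.0035);print(p);delta(p,T)
E
```

```text
[0.5284 0.4461 0.2481] [-2.1446  2.5201  5.2924] 0.03458627282389182
[0.5284 0.4466 0.3636]
xyz [-0.3074  0.0015 -0.345 ] w [ 0.0025 -0.0023  0.0007]
```

Gripped (width 34.6 mm, 59.5 N). Lifting 115 mm smoothly.

servo_tool([
  {"x":-0.015,"y":0,"z":-0.017,"wx":0,"wy":0,"wz":0,"gripper":-1},
  {"x":-0.045,"y":0,"z":-0.05,"wx":0,"wy":0,"wz":0,"gripper":-1},
  {"x":-0.09,"y":0,"z":-0.1,"wx":0,"wy":0,"wz":0,"gripper":-1},
  {"x":-0.14,"y":0,"z":-0.157,"wx":0,"wy":0,"wz":0,"gripper":-1},
  {"x":-0.19,"y":0,"z":-0.213,"wx":0,"wy":0,"wz":0,"gripper":-1},
  {"x":-0.24,"y":0,"z":-0.27,"wx":0,"wy":0,"wz":0,"gripper":-1},
  {"x":-0.28,"y":0,"z":-0.315,"wx":0,"wy":0,"wz":0,"gripper":-1},
  {"x":-0.307,"y":0,"z":-0.345,"wx":0,"wy":0,"wz":0,"gripper":-1},
  {"x":-0.307,"y":0,"z":-0.345,"wx":0,"wy":0,"wz":0,"gripper":-1},
  {"x":-0.307,"y":0,"z":-0.345,"wx":0,"wy":0,"wz":0,"gripper":-1},
])

```text
time_s: 3.83
tcp_pos: [0.5282, 0.446, 0.3633]
tool_rot: [0.512, 0.781, -0.195, 0.299]
force: [-0.0, -0.0, -3.6]
width: 0.0345
grip_force: 59.9
```

```bash
python3 - <<'E'
from g import *
s=status.sense();print(s["time_s"],s["tcp_pos"],s["force"],s["torque"],s["width"],s["joints"])
a=viewer.grab_frame("side");w=viewer.grab_frame("wrist")
cv2.imwrite("pics/l.png",np.hstack([cv2.resize(a[30:230,200:400],(400,400)),cv2.resize(w,None,fx=.625,fy=.625)[:,:].copy() if 0 else cv2.copyMakeBorder(cv2.resize(w,(400,250)),0,150,0,0,0)]))
p,T=hang(-.135,.27);print(p);delta(p,T)
m=R.from_matrix(tool(23.5,42)[0]);e=R.from_matrix(T);k=(m.inv()*e).as_rotvec();T2=(m*R.from_rotvec(k/2)).as_matrix()
pm=(s["tcp_pos"]+p)/2;print("mid");delta(pm,T2)
E
```

```text
3.8333 [0.5282 0.446  0.3633] [-0.0273 -0.0385 -3.6069] [ 1.1398  0.5077 -0.0213] 0.03450889722404705 [-1.2112  0.7275  0.4868  1.3831  0.36    1.3994 -0.494 ]
[ 0.5476 -0.0014  0.3636]
xyz [-1.2476 -0.6431  1.1129] w [ 0.5349 -0.0006  0.5969]
mid
xyz [-0.626  -0.3209  0.5544] w [ 0.2673 -0.0009  0.2996]
```

View pics/l.png

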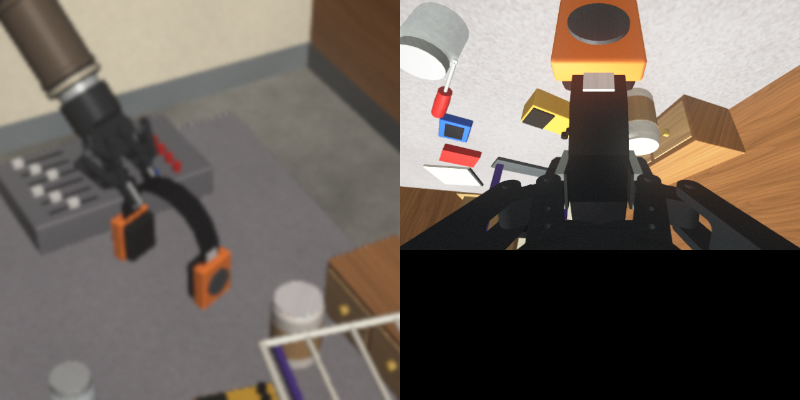

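The headset is held clear and hasn't slipped: cup at (317,35) in the wrist view, as before. The weight reads about 3.6 N. Now carrying it towards the free end in two halves.

servo_tool([
  {"x":-0.02,"y":-0.01,"z":0.018,"wx":0.009,"wy":0,"wz":0.01,"gripper":-1},
  {"x":-0.07,"y":-0.036,"z":0.062,"wx":0.03,"wy":0,"wz":0.033,"gripper":-1},
  {"x":-0.14,"y":-0.072,"z":0.124,"wx":0.06,"wy":0,"wz":0.067,"gripper":-1},
  {"x":-0.21,"y":-0.108,"z":0.186,"wx":0.09,"wy":0,"wz":0.1,"gripper":-1},
  {"x":-0.28,"y":-0.144,"z":0.248,"wx":0.12,"wy":0,"wz":0.134,"gripper":-1},
  {"x":-0.35,"y":-0.18,"z":0.31,"wx":0.15,"wy":0,"wz":0.168,"gripper":-1},
  {"x":-0.42,"y":-0.216,"z":0.372,"wx":0.18,"wy":0,"wz":0.2,"gripper":-1},
  {"x":-0.49,"y":-0.251,"z":0.434,"wx":0.21,"wy":0,"wz":0.235,"gripper":-1},
  {"x":-0.55,"y":-0.282,"z":0.487,"wx":0.235,"wy":0,"wz":0.263,"gripper":-1},
  {"x":-0.6,"y":-0.308,"z":0.531,"wx":0.257,"wy":0,"wz":0.287,"gripper":-1},
  {"x":-0.626,"y":-0.321,"z":0.554,"wx":0.267,"wy":0,"wz":0.3,"gripper":-1},
  {"x":-0.626,"y":-0.321,"z":0.554,"wx":0.267,"wy":0,"wz":0.3,"gripper":-1},
])

```text
time_s: 4.93
tcp_pos: [0.5385, 0.2198, 0.3647]
tool_rot: [0.629, 0.69, -0.241, 0.265]
force: [-0.8, -1.3, -1.9]
width: 0.0349
grip_force: 60.0
```

```bash
python3 - <<'E'
from g import *
s=status.sense();print(s["tcp_pos"],s["force"])
p,T=hang(-.135,.27);print(p);delta(p,T)
E
```

```text
[0.5385 0.2198 0.3647] [-0.7895 -1.262  -1.8545]
[ 0.5476 -0.0014  0.3636]
xyz [-0.6548 -0.0446  0.5946] w [ 0.2656 -0.0011  0.2918]
```

servo_tool([
  {"x":-0.02,"y":-0.001,"z":0.018,"wx":0.009,"wy":0,"wz":0.01,"gripper":-1},
  {"x":-0.075,"y":-0.005,"z":0.068,"wx":0.03,"wy":0,"wz":0.033,"gripper":-1},
  {"x":-0.15,"y":-0.01,"z":0.136,"wx":0.06,"wy":0,"wz":0.067,"gripper":-1},
  {"x":-0.225,"y":-0.015,"z":0.204,"wx":0.09,"wy":0,"wz":0.1,"gripper":-1},
  {"x":-0.3,"y":-0.02,"z":0.272,"wx":0.12,"wy":0,"wz":0.134,"gripper":-1},
  {"x":-0.375,"y":-0.025,"z":0.34,"wx":0.15,"wy":0,"wz":0.168,"gripper":-1},
  {"x":-0.45,"y":-0.031,"z":0.409,"wx":0.18,"wy":0,"wz":0.2,"gripper":-1},
  {"x":-0.52,"y":-0.036,"z":0.472,"wx":0.21,"wy":0,"wz":0.235,"gripper":-1},
  {"x":-0.58,"y":-0.04,"z":0.527,"wx":0.235,"wy":0,"wz":0.263,"gripper":-1},
  {"x":-0.63,"y":-0.043,"z":0.572,"wx":0.257,"wy":0,"wz":0.285,"gripper":-1},
  {"x":-0.654,"y":-0.045,"z":0.594,"wx":0.266,"wy":0,"wz":0.292,"gripper":-1},
  {"x":-0.654,"y":-0.045,"z":0.594,"wx":0.266,"wy":0,"wz":0.292,"gripper":-1},
])

```text
time_s: 5.93
tcp_pos: [0.548, -0.0004, 0.3634]
tool_rot: [0.728, 0.585, -0.279, 0.224]
force: [-0.1, -0.5, -2.4]
width: 0.0342
grip_force: 60.0
```

```bash
python3 - <<'E'
from g import *
s=status.sense();print(s["time_s"],s["tcp_pos"],s["force"],s["joints"])
a=viewer.grab_frame("scene");b=viewer.grab_frame("side");w=viewer.grab_frame("wrist")
f=lambda i,x,y,w,h,W,H:cv2.resize(i[y:y+h,x:x+w],(W,H),interpolation=cv2.INTER_CUBIC)
cv2.imwrite("pics/e.png",np.vstack([np.hstack([f(a,160,130,160,200,320,400),f(w,0,0,640,400,480,400)]),f(b,200,130,320,80,800,200)]))
print("entry");p,T=hang(-.135,.268);delta(p,T)
print("above");p,T=hang(0,.268);delta(p,T)
E
```

```text
5.9333 [ 0.548  -0.0004  0.3634] [-0.1181 -0.4809 -2.4295] [-0.7908  0.5411  0.7146  1.8126  0.3705  1.1867 -0.5128]
entry
xyz [-0.0097  0.0006  0.0156] w [ 0.0046 -0.0032  0.0065]
above
xyz [-0.0126  0.5406  0.0177] w [ 0.0046 -0.0032  0.0065]
```

View pics/e.png

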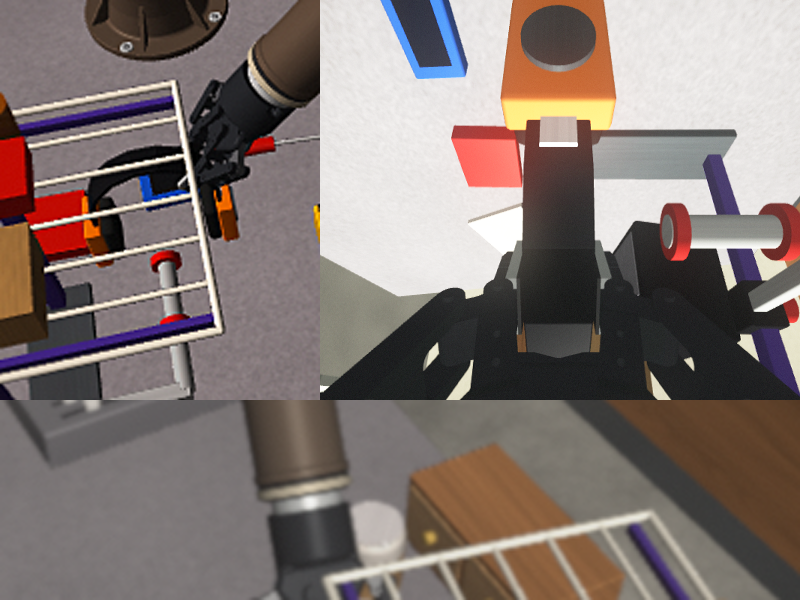

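The wrist view shows the bar's free end with its near collar face at wrist pixel about (465,231.5), 57 px high, and the far collar face at about (603,231.5). The bar lies level with the image rows, so it is square to the tool. The scene view shows the headset in front of the free end and the arm clear of the shelf. I'll locate the bar from here.

```bash
python3 - <<'E'
from g import *
s=status.sense();pose=(s["tcp_pos"],s["tool_rot"])
r=np.array([v[1],-v[0]])
for px,yy in(((465,231.5),-.047),((602.7,231.5),.036)):
    O,d=ray("wrist",px,pose)
    t=((o-O[:2])@r)/(d[:2]@r);P=O+t*d;print("x=0 plane: z",P[2],"y",(P[:2]-o)@v,"want",yy)
    for x in(-.005,.005):
        t=((o+x*r-O[:2])@r)/(d[:2]@r);P=O+t*d;print("   x",x,"z",P[2],"y",(P[:2]-o)@v)
M=viewer.camera_info("wrist")["mount"];Q=R.from_quat(s["tool_rot"])
O,d=ray("wrist",(465,231.5),pose);ax=Q.as_matrix()@M[:3,2]
P=O+d*(.034*343.9/57)/(d@ax);print("by size",P,(P[:2]-o)@r,(P[:2]-o)@v)
E
```

```text
x=0 plane: z 0.19826262795084437 y -0.04543144973477608 want -0.047
   x -0.005 z 0.20081899740039072 y -0.04785451360577377
   x 0.005 z 0.19570625850129805 y -0.0430083858637784
x=0 plane: z 0.197969153913848 y 0.038322982861166345 want 0.036
   x -0.005 z 0.20053331275483344 y 0.03367690782731912
   x 0.005 z 0.19540499507286258 y 0.042969057895013665
by size [ 0.6003 -0.1658  0.201 ] -0.005282974790345316 -0.04799161595394857
```

The bar axis is at z of about 0.199, x about -3 mm and y correct within 2 mm, so contact should come at a crown height of about 0.209. Sliding on over the free end at crown height 0.268.

servo_tool([
  {"x":-0.001,"y":0.02,"z":0.002,"wx":0.001,"wy":-0.001,"wz":0.002,"gripper":-1},
  {"x":-0.002,"y":0.07,"z":0.004,"wx":0.004,"wy":-0.003,"wz":0.006,"gripper":-1},
  {"x":-0.003,"y":0.13,"z":0.008,"wx":0.004,"wy":-0.003,"wz":0.006,"gripper":-1},
  {"x":-0.004,"y":0.19,"z":0.01,"wx":0.004,"wy":-0.003,"wz":0.006,"gripper":-1},
  {"x":-0.004,"y":0.25,"z":0.01,"wx":0.004,"wy":-0.003,"wz":0.006,"gripper":-1},
  {"x":-0.004,"y":0.31,"z":0.01,"wx":0.004,"wy":-0.003,"wz":0.006,"gripper":-1},
  {"x":-0.004,"y":0.37,"z":0.01,"wx":0.004,"wy":-0.003,"wz":0.006,"gripper":-1},
  {"x":-0.004,"y":0.43,"z":0.01,"wx":0.004,"wy":-0.003,"wz":0.006,"gripper":-1},
  {"x":-0.004,"y":0.49,"z":0.01,"wx":0.004,"wy":-0.003,"wz":0.006,"gripper":-1},
  {"x":-0.004,"y":0.525,"z":0.01,"wx":0.004,"wy":-0.003,"wz":0.006,"gripper":-1},
  {"x":-0.004,"y":0.54,"z":0.01,"wx":0.004,"wy":-0.003,"wz":0.006,"gripper":-1},
  {"x":-0.004,"y":0.54,"z":0.01,"wx":0.004,"wy":-0.003,"wz":0.006,"gripper":-1},
])

```text
time_s: 7.08
tcp_pos: [0.68, -0.0292, 0.3615]
tool_rot: [0.728, 0.584, -0.28, 0.224]
force: [-0.3, 0.3, -2.7]
width: 0.0344
grip_force: 60.2
```

```bash
python3 - <<'E'
from g import *
s=status.sense();print(s["time_s"],s["tcp_pos"],s["force"],s["joints"])
a=viewer.grab_frame("scene");w=viewer.grab_frame("wrist")
f=lambda i,x,y,w,h,W,H:cv2.resize(i[y:y+h,x:x+w],(W,H),interpolation=cv2.INTER_CUBIC)
cv2.imwrite("pics/ab.png",np.hstack([f(a,160,170,128,160,320,400),f(w,0,0,640,400,480,400)]))
print("now+touchprep");p,T=hang(0,.225,-.003);delta(p,T)
print("down 10mm",R.from_quat(s["tool_rot"]).inv().apply([0,0,-.01])/.25)
E
```

```text
7.0833 [ 0.68   -0.0292  0.3615] [-0.2902  0.2903 -2.6989] [-0.592   0.7319  0.6734  1.4683  0.294   1.2647 -0.3514]
now+touchprep
xyz [0.1201 0.0023 0.1236] w [-0.0019  0.0008 -0.0011]
down 10mm [ 0.0268 -0.      0.0297]
```

View pics/ab.png

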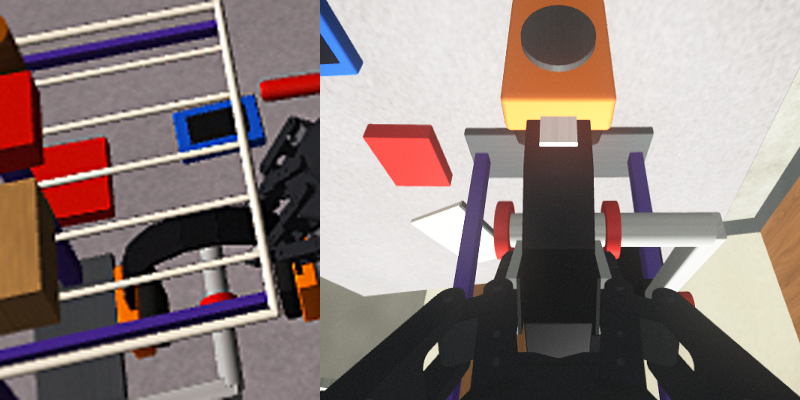

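The band (mid col 558) is centred between the collars (inner faces at 514 and 606). Lowering 38 mm, still short of contact.

servo_tool([
  {"x":0.01,"y":0,"z":0.011,"wx":0,"wy":0,"wz":0,"gripper":-1},
  {"x":0.03,"y":0.001,"z":0.032,"wx":0,"wy":0,"wz":0,"gripper":-1},
  {"x":0.05,"y":0.001,"z":0.054,"wx":0,"wy":0,"wz":0,"gripper":-1},
  {"x":0.07,"y":0.001,"z":0.075,"wx":0,"wy":0,"wz":0,"gripper":-1},
  {"x":0.09,"y":0.002,"z":0.096,"wx":0,"wy":0,"wz":0,"gripper":-1},
  {"x":0.102,"y":0.002,"z":0.11,"wx":0,"wy":0,"wz":0,"gripper":-1},
  {"x":0.105,"y":0.002,"z":0.113,"wx":0,"wy":0,"wz":0,"gripper":-1},
  {"x":0.105,"y":0.002,"z":0.113,"wx":0,"wy":0,"wz":0,"gripper":-1},
  {"x":0.105,"y":0.002,"z":0.113,"wx":0,"wy":0,"wz":0,"gripper":-1},
])

```text
time_s: 7.93
tcp_pos: [0.6803, -0.0293, 0.3235]
tool_rot: [0.729, 0.583, -0.28, 0.224]
force: [0.1, -0.1, -2.5]
width: 0.0344
grip_force: 60.2
```

servo_tool([
  {"x":0.0027,"y":0,"z":0.003,"wx":0,"wy":0,"wz":0,"gripper":-1},
  {"x":0.0054,"y":0,"z":0.006,"wx":0,"wy":0,"wz":0,"gripper":-1},
  {"x":0.0081,"y":0,"z":0.009,"wx":0,"wy":0,"wz":0,"gripper":-1},
  {"x":0.0108,"y":0,"z":0.012,"wx":0,"wy":0,"wz":0,"gripper":-1},
  {"x":0.0134,"y":0,"z":0.0149,"wx":0,"wy":0,"wz":0,"gripper":-1},
  {"x":0.0134,"y":0,"z":0.0149,"wx":0,"wy":0,"wz":0,"gripper":-1},
  {"x":0.0134,"y":0,"z":0.0149,"wx":0,"wy":0,"wz":0,"gripper":-1},
])

```text
time_s: 8.52
tcp_pos: [0.6801, -0.0291, 0.3182]
tool_rot: [0.729, 0.584, -0.28, 0.224]
force: [-0.0, -0.7, -2.3]
width: 0.0346
grip_force: 60.2
```

servo_tool([
  {"x":0.0027,"y":0,"z":0.003,"wx":0,"wy":0,"wz":0,"gripper":-1},
  {"x":0.0054,"y":0,"z":0.006,"wx":0,"wy":0,"wz":0,"gripper":-1},
  {"x":0.0081,"y":0,"z":0.009,"wx":0,"wy":0,"wz":0,"gripper":-1},
  {"x":0.0108,"y":0,"z":0.012,"wx":0,"wy":0,"wz":0,"gripper":-1},
  {"x":0.0134,"y":0,"z":0.0149,"wx":0,"wy":0,"wz":0,"gripper":-1},
  {"x":0.0134,"y":0,"z":0.0149,"wx":0,"wy":0,"wz":0,"gripper":-1},
])

```text
time_s: 9.02
tcp_pos: [0.6801, -0.0291, 0.313]
tool_rot: [0.729, 0.584, -0.28, 0.224]
force: [-0.1, 0.3, -2.1]
width: 0.035
grip_force: 60.2
```

servo_tool([
  {"x":0.0027,"y":0,"z":0.003,"wx":0,"wy":0,"wz":0,"gripper":-1},
  {"x":0.0054,"y":0,"z":0.006,"wx":0,"wy":0,"wz":0,"gripper":-1},
  {"x":0.008,"y":0,"z":0.0089,"wx":0,"wy":0,"wz":0,"gripper":-1},
  {"x":0.008,"y":0,"z":0.0089,"wx":0,"wy":0,"wz":0,"gripper":-1},
  {"x":0.008,"y":0,"z":0.0089,"wx":0,"wy":0,"wz":0,"gripper":-1},
])

```text
time_s: 9.43
tcp_pos: [0.6801, -0.0292, 0.3102]
tool_rot: [0.729, 0.584, -0.28, 0.224]
force: [-0.4, 1.3, -3.0]
width: 0.0351
grip_force: 60.2
```

Crown is at about 0.217 with no contact yet. Stepping down 2 mm at a time.

servo_tool([
  {"x":0.0027,"y":0,"z":0.003,"wx":0,"wy":0,"wz":0,"gripper":-1},
  {"x":0.0054,"y":0,"z":0.006,"wx":0,"wy":0,"wz":0,"gripper":-1},
  {"x":0.0054,"y":0,"z":0.006,"wx":0,"wy":0,"wz":0,"gripper":-1},
  {"x":0.0054,"y":0,"z":0.006,"wx":0,"wy":0,"wz":0,"gripper":-1},
])

```text
time_s: 9.77
tcp_pos: [0.6802, -0.0292, 0.3082]
tool_rot: [0.729, 0.584, -0.28, 0.224]
force: [0.8, 0.5, -3.1]
width: 0.0345
grip_force: 60.2
```

servo_tool([
  {"x":0.0027,"y":0,"z":0.003,"wx":0,"wy":0,"wz":0,"gripper":-1},
  {"x":0.0054,"y":0,"z":0.006,"wx":0,"wy":0,"wz":0,"gripper":-1},
  {"x":0.0054,"y":0,"z":0.006,"wx":0,"wy":0,"wz":0,"gripper":-1},
  {"x":0.0054,"y":0,"z":0.006,"wx":0,"wy":0,"wz":0,"gripper":-1},
])

```text
time_s: 10.1
tcp_pos: [0.6801, -0.0292, 0.3062]
tool_rot: [0.729, 0.584, -0.28, 0.224]
force: [-0.1, 0.1, -1.1]
width: 0.0345
grip_force: 60.2
```

servo_tool([
  {"x":0.0013,"y":0,"z":0.0015,"wx":0,"wy":0,"wz":0,"gripper":-1},
  {"x":0.0027,"y":0,"z":0.003,"wx":0,"wy":0,"wz":0,"gripper":-1},
  {"x":0.0027,"y":0,"z":0.003,"wx":0,"wy":0,"wz":0,"gripper":-1},
  {"x":0.0027,"y":0,"z":0.003,"wx":0,"wy":0,"wz":0,"gripper":-1},
])

```text
time_s: 10.43
tcp_pos: [0.6802, -0.0292, 0.3052]
tool_rot: [0.729, 0.584, -0.28, 0.224]
force: [-0.7, -0.3, -2.8]
width: 0.0346
grip_force: 60.2
```

Not yet in contact. Crown is at about 0.212.

servo_tool([
  {"x":0.0013,"y":0,"z":0.0015,"wx":0,"wy":0,"wz":0,"gripper":-1},
  {"x":0.0027,"y":0,"z":0.003,"wx":0,"wy":0,"wz":0,"gripper":-1},
  {"x":0.0027,"y":0,"z":0.003,"wx":0,"wy":0,"wz":0,"gripper":-1},
  {"x":0.0027,"y":0,"z":0.003,"wx":0,"wy":0,"wz":0,"gripper":-1},
])

```text
time_s: 10.77
tcp_pos: [0.6801, -0.0292, 0.3042]
tool_rot: [0.729, 0.584, -0.28, 0.224]
force: [-0.6, -1.0, -2.9]
width: 0.0346
grip_force: 60.2
```

servo_tool([
  {"x":0.0013,"y":0,"z":0.0015,"wx":0,"wy":0,"wz":0,"gripper":-1},
  {"x":0.0027,"y":0,"z":0.003,"wx":0,"wy":0,"wz":0,"gripper":-1},
  {"x":0.0027,"y":0,"z":0.003,"wx":0,"wy":0,"wz":0,"gripper":-1},
  {"x":0.0027,"y":0,"z":0.003,"wx":0,"wy":0,"wz":0,"gripper":-1},
])

```text
time_s: 11.1
tcp_pos: [0.6802, -0.0292, 0.3033]
tool_rot: [0.729, 0.584, -0.28, 0.224]
force: [-0.1, 0.8, -2.0]
width: 0.0343
grip_force: 60.2
```

servo_tool([
  {"x":0.0013,"y":0,"z":0.0015,"wx":0,"wy":0,"wz":0,"gripper":-1},
  {"x":0.0027,"y":0,"z":0.003,"wx":0,"wy":0,"wz":0,"gripper":-1},
  {"x":0.0027,"y":0,"z":0.003,"wx":0,"wy":0,"wz":0,"gripper":-1},
  {"x":0.0027,"y":0,"z":0.003,"wx":0,"wy":0,"wz":0,"gripper":-1},
])

```text
time_s: 11.43
tcp_pos: [0.6802, -0.0295, 0.3025]
tool_rot: [0.729, 0.583, -0.28, 0.225]
force: [-0.5, -0.6, 1.1]
width: 0.0349
grip_force: 60.4
```

Contact: fz rose from -2.6 to +1.1 N, so the bar takes about 3.7 N. Holding to confirm.

servo_tool([
  {"x":0,"y":0,"z":0,"wx":0,"wy":0,"wz":0,"gripper":-1},
  {"x":0,"y":0,"z":0,"wx":0,"wy":0,"wz":0,"gripper":-1},
  {"x":0,"y":0,"z":0,"wx":0,"wy":0,"wz":0,"gripper":-1},
  {"x":0,"y":0,"z":0,"wx":0,"wy":0,"wz":0,"gripper":-1},
])

```text
time_s: 11.77
tcp_pos: [0.6802, -0.0295, 0.3024]
tool_rot: [0.729, 0.583, -0.28, 0.224]
force: [-0.1, -1.8, 1.9]
width: 0.0344
grip_force: 60.4
```

```bash
python3 - <<'E'
from g import *
s=status.sense();print(s["force"],s["torque"],s["tcp_pos"])
w=viewer.grab_frame("wrist");a=viewer.grab_frame("scene");b=viewer.grab_frame("side")
f=lambda i,x,y,w,h,W,H:cv2.resize(i[y:y+h,x:x+w],(W,H),interpolation=cv2.INTER_CUBIC)
cv2.imwrite("pics/c.png",np.hstack([f(a,180,180,112,140,320,400),f(w,0,0,640,400,480,400)]))
E
```

```text
[-0.1496 -1.8206  1.9256] [ 0.1549 -0.055  -0.0227] [ 0.6802 -0.0295  0.3024]
```

View pics/c.png

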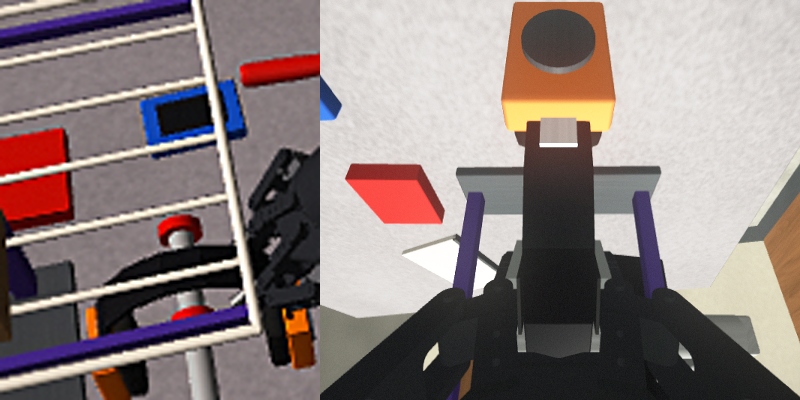

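The band rests on the bar between the collars, with one cup on each side. Opening now.

servo_tool([
  {"x":0,"y":0,"z":0,"wx":0,"wy":0,"wz":0,"gripper":0.0},
  {"x":0,"y":0,"z":0,"wx":0,"wy":0,"wz":0,"gripper":0.1},
  {"x":0,"y":0,"z":0,"wx":0,"wy":0,"wz":0,"gripper":0.4},
  {"x":0,"y":0,"z":0,"wx":0,"wy":0,"wz":0,"gripper":0.7},
  {"x":0,"y":0,"z":0,"wx":0,"wy":0,"wz":0,"gripper":0.8},
  {"x":0,"y":0,"z":0,"wx":0,"wy":0,"wz":0,"gripper":0.8},
  {"x":0,"y":0,"z":0,"wx":0,"wy":0,"wz":0,"gripper":0.8},
  {"x":0,"y":0,"z":0,"wx":0,"wy":0,"wz":0,"gripper":0.8},
])

```text
time_s: 12.58
tcp_pos: [0.6802, -0.0292, 0.3022]
tool_rot: [0.729, 0.584, -0.28, 0.224]
force: [0.4, -1.0, 0.1]
width: 0.0763
grip_force: 0.0
```

Released. Backing straight out along the tool axis, 120 mm.

servo_tool([
  {"x":0,"y":0,"z":-0.02,"wx":0,"wy":0,"wz":0,"gripper":0.8},
  {"x":0,"y":0,"z":-0.06,"wx":0,"wy":0,"wz":0,"gripper":0.8},
  {"x":0,"y":0,"z":-0.12,"wx":0,"wy":0,"wz":0,"gripper":0.8},
  {"x":0,"y":0,"z":-0.2,"wx":0,"wy":0,"wz":0,"gripper":0.8},
  {"x":0,"y":0,"z":-0.28,"wx":0,"wy":0,"wz":0,"gripper":0.8},
  {"x":0,"y":0,"z":-0.36,"wx":0,"wy":0,"wz":0,"gripper":0.8},
  {"x":0,"y":0,"z":-0.44,"wx":0,"wy":0,"wz":0,"gripper":0.8},
  {"x":0,"y":0,"z":-0.48,"wx":0,"wy":0,"wz":0,"gripper":0.8},
  {"x":0,"y":0,"z":-0.48,"wx":0,"wy":0,"wz":0,"gripper":0.8},
  {"x":0,"y":0,"z":-0.48,"wx":0,"wy":0,"wz":0,"gripper":0.8},
  {"x":0,"y":0,"z":-0.48,"wx":0,"wy":0,"wz":0,"gripper":0.8},
  {"x":0,"y":0,"z":-0.48,"wx":0,"wy":0,"wz":0,"gripper":0.8},
])

```text
time_s: 13.58
tcp_pos: [0.6973, 0.0482, 0.3905]
tool_rot: [0.729, 0.583, -0.281, 0.224]
force: [-0.4, -0.6, 0.0]
width: 0.0768
grip_force: 0.0
```

```bash
python3 - <<'E'
from g import *
s=status.sense();print(s["time_s"],s["force"],s["tcp_pos"])
w0=viewer.grab_frame("wrist")
for _ in range(8):viewer.grab_frame("side")
w=viewer.grab_frame("wrist");a=viewer.grab_frame("scene")
print("motion",np.abs(w.astype(int)-w0).max(2).__gt__(40).sum())
f=lambda i,x,y,w,h,W,H:cv2.resize(i[y:y+h,x:x+w],(W,H),interpolation=cv2.INTER_CUBIC)
cv2.imwrite("pics/d.png",np.hstack([f(a,180,180,112,140,320,400),f(w,0,0,640,400,480,400)]))
E
```

```text
13.5833 [-0.3897 -0.5803  0.0075] [0.6973 0.0482 0.3905]
motion 3370
```

View pics/d.png

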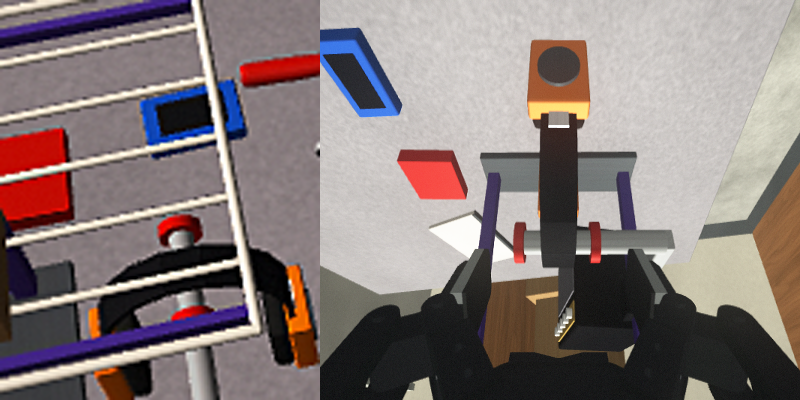

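The headset hangs on the bar between the collars (520 and 595), with its band at 541–577 and one cup on each side. It's still swinging slightly, so I'll let it settle before handing in.

```bash
python3 - <<'E'
from h import *
from rig import job_done
def cup():
    f=viewer.grab_frame("wrist")[20:170,250:420];m=cv2.inRange(cv2.cvtColor(f,cv2.COLOR_BGR2HSV),(5,120,80),(18,255,255))
    M=cv2.moments(m);return np.array([M["m10"],M["m01"]])/M["m00"]
for i in range(5):
    P=np.array([cup() for _ in range(22)]);print(status.sense()["time_s"],np.ptp(P,axis=0),P.mean(0))
    if np.ptp(P,axis=0).max()<3:break
if np.ptp(P,axis=0).max()<8:print(job_done())
E
```

```text
15.2333 [0.1299 0.122 ] [67.5348 57.411 ]
the job is handed in; nothing more can be done
None
```

The headset hangs released and still on the bar, centred between the red collars with one cup on each side; the job was handed in at about 15 s, but no verdict was shown.

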